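# Set the glass layout jig one hole wider and hold its lock pin home

### The arm

A 6-joint arm with a two-finger parallel gripper is mounted at the origin on the work surface. World frame = base frame: x ahead of the robot, y to its left, z up, the work surface at z = 0. Lengths are in m, angles in rad, forces in N, time in s.
With the tool pointing down it reaches from about 0.425 to 0.95 m from the base axis. Payload 3.5 kg.
Tool frame: the origin (TCP) lies midway between the tips of the shut fingers; the grasp point (between the pads) lies 19 mm behind it; z points along the fingers, y is the line along which they close (so a half turn about z gives the same grasp; the last joint's range is limited). The gripper opens to 85 mm and grips with 20 to 120 N. Pads are 22 mm wide; open, the fingers measure 114 mm over their backs; the gripper's body (76 mm by 85 mm) begins 54 mm behind the grasp point. The pads swing forward as they close: fully open they stand 13 mm farther back than shut.
Start: joints at [-1.42, 0.286, 1.577, -0, 1.279, -0.15], TCP at [0.2, -0.645, 0.231] pointing down, gripper open.
Joint ranges: [-2.77, 2.77], [-0.9, 2.22], [0.21, 2.48], [-1.53, 4.67], [0.24, 2.81], [-2.84, 2.84]. Speed limits (rad/s): [2.79, 2.79, 3.14, 3.14, 3.14, 3.14].

### API

Orientations are given as a unit quaternion [x, y, z, w].
In Python, from plant import ctrl, cams, order gives the robot as it stands.
- The arm moves only by the tool move_arm, never from a script. Its argument "plan" is one flat list of numbers, 7 for each row, row after row: the shift along the world's x, y, z in mm, then the turn, a rotation vector about the world's x, y, z in degrees, then the finger opening in mm, from 0 to 85.4. A call has 1 to 12 rows; each row shifts and turns the commanded pose from where the row before left it; what a row does not reach is not made up. A row lasts 1/10 s, in which the tool goes at most 50 mm and 8.59 degrees, less where a joint would pass 70% of its speed; a pose out of reach is approached as far as the arm can. A call is refused whole if a number of a shift passes 50 or a number of a turn 8.59, either way. A call with a gripper value outside its range is refused whole. The fingers move at their own pace and stop on an object; "newtons" is the grip in N (left out, the last holds). Time passes only in rows, so rows that do not move let the fingers close. It gives the time, the measured TCP pose, the force, the opening and the grip force at its end, in the units of the state.
- ctrl.get_state(): the state, without advancing time (a new reading comes with each control period).
- cams.read_camera(name): name is "side" or "top"; returns a dict with "color" (480x640x3 uint8, red, green, blue), "fov_y" (degrees; the focal length in pixels is half the picture's height over the tangent of half this angle, whatever the lens; pixels are square), "cx", "cy" (the principal point, pixels), "origin" and "orientation" of the camera in the world. Camera axes: x right, y up, looking along -z (the intrinsics and any distortion apply to the point x, -y, -z); pixel columns grow to the right and rows downward; lengths in m; the calibration is good to about 2 mm. A picture is of the moment at which its call begins. There is no depth.
- order.sign_off(): hands the job in; it is judged then, once.
The state is a dict: "time": time; "qpos": joint angles; "dq": joint speeds; "joint_efforts": joint torques, N m; "eef_pos": TCP position; "tcp_rot": TCP orientation; "contact_force": force on the tool from outside, world axes, zero at the start; "wrist_torque": the same for the moment, N m; "opening": opening from 0.0 (shut) to 1.0 (fully open); "finger_force": force on a finger pad.
Only numpy, scipy, OpenCV 4.12 (cv2) and the standard library are available. Lean on these libraries where they do the work, as an engineer would, in place of code of your own. Each camera call takes 0.05 s, during which the arm holds its last target. There are 200 camera calls.

### The job

Open this glass layout jig by one hole. First squeeze the clamp's trigger fully against its fixed grip so that the rubber jaw springs back, and let the trigger go; then pull the sliding section's lock plunger up, slide the section to the next hole towards the clamp, and press the plunger fully down so that its pin is home in that hole. Finish while still holding the plunger pressed down with the gripper, and leave the glass panel, jar, dish and palette knife where they lie.

Things in the scene. Friction and masses are not known exactly. Their poses are not given: they have to be found in the camera images.
- jig: Fixed plywood board, 260 x 400 x 12 mm, with a perforated steel rail 30 mm wide on it; the rail's top is 42 mm above the table and it runs along the jig's y axis with 14 mm holes every 40 mm. Origin: on the table level under the rail's centre line and under the next hole. z up; +y runs along the rail towards the clamp; +x towards the side where the glass lies.
- next_hole (a point): Mouth (top, centre) of the rail hole to which the section must go, 40 mm from the starting hole on the clamp's side; 42 mm above the table. Axes as the jig's. The clamp's jaw may hide it at first.
- section (a joint): Slide of the aluminium tube section (a sleeve 42 x 50 mm around the rail, its top 52 mm above the table, with a low fence bar reaching 171 mm to +x; on top a boss 28 mm across up to 60 mm). 0 at the starting hole, grows towards the clamp; 0.040 m is the next hole. Slides along the jig's y with a few N of friction, blocked by the pin while it is in a hole (play about 2.5 mm each way) and by the clamp's jaw until that has sprung back.
- knob (a point): Centre (half-way up) of the lock plunger's round black knob, 28 mm across, 35 mm high, upright above the sleeve; its z is up, axes as the jig's. Grip it from the sides, from above (closing across the rail keeps clear of the jaw). Pulling it sideways slides the section. Site height above the table is 81.5 mm with the plunger fully down, about 87.5 mm at rest.
- plunger (a joint): Height of the plunger above fully down, m, 0 to 0.024. At 0 the pin is 14 mm deep in the hole. A spring (500 N/m) carries it back to about 0.006, from above and from below alike: so lifting takes about 5 N, the pin is clear of the rail above 0.0145, and the last 6 mm down must be pressed with about 3 N and rise again if let go. Moving the gripped knob up or down moves it one to one.
- clamp: Fixed quick-release clamp at the rail's end: a grey housing 40 x 87 x 54 mm with a fixed black upright grip (28 mm wide in x, 16 mm thick in y from y = +12 to +28 mm, from 52 to 108 mm above the origin). Origin: on the board (12 mm above the table) under the trigger's hinge; z up, +y points along the rail away from the section; about parallel to the jig's axes.
- squeeze (a point): Point between the two fingers when the trigger is fully squeezed: at this height (88 mm above the clamp's origin) the trigger's outer face then lies 16.5 mm to -y of it and the fixed grip's outer face 16.5 mm to +y. Axes as the clamp's. With the trigger at rest its outer face here is about 29 mm to -y (upper end 33 mm). Pinch from above, closing along y. Grip and trigger end 20 mm higher; the housing's top is 34 mm lower.
- trigger (a joint): Angle of the sprung steel trigger (22 mm wide, 10 mm thick, hinged at the bottom 40 mm above the clamp's origin about the clamp's x). 0 at rest, leaning away from the grip; 0.25 rad fully squeezed, upright, 7 mm from the grip. It needs about 7 to 10 N and returns by itself; past about 0.15 it frees the jaw.
- jaw (a joint): Travel of the clamp's rubber jaw (30 x 12 x 30 mm on a steel rod). 0 as found, close to the section and blocking it; once the trigger frees it, it springs back along the clamp's y to 0.050 m and stays there.
- panel: Bystander: striped glass panel, 130 x 125 x 6 mm, flat on the board beside the section's fence. Origin: centre of its underside.
- jar_c (a point): Bystander: closed jar, 60 mm across, 85 mm high, standing on the table beyond the clamp; its centre.
- dish_c (a point): Bystander: shallow black dish, 72 mm across, 20 mm high, on the board beside the clamp; its centre.
- knife_c (a point): Bystander: palette knife, 190 mm long, lying on the table beyond the glass end of the jig; its middle.

How it is judged:
On the way, in this order (a step that is already met when the one before it is completed fails the run):
1. the trigger is squeezed fully (beyond 0.2 rad) (value of joint trigger above 0.2 rad), for 0.1 s.
2. the trigger is let go (below 0.05 rad) and the jaw has sprung back (beyond 40 mm) (value of joint trigger below 0.05 rad and value of joint jaw above 0.04 m), for 0.1 s.
3. the plunger is pulled up out of the starting hole (beyond 13 mm) (value of joint plunger above 0.013 m and value of joint section below 0.02 m), for 0.05 s.
4. the section is over the next hole (within 5 mm) (value of joint section between 0.035 and 0.045 m), for 0.1 s.
At the end, for the whole second after the job is handed in: The section is at the next hole (within 4 mm), the plunger is held within 3 mm of fully down by the gripper, touching it with over 1 N; trigger at rest, jaw back beyond 40 mm; panel within 20 mm, jar, dish and knife within 30 mm of their starts (all of step 2 and value of joint plunger below 0.003 m and value of joint section between 0.036 and 0.044 m and contact force between the fingers and plunger above 1 N and distance of panel from where it was at the start of the episode below 0.02 m and distance of each of jar_c, dish_c, knife_c from where it was at the start of the episode below 0.03 m); the arm keeps its last pose, push and grip.
It fails at once if the glass panel is pushed more than 20 mm, or the jar, dish or knife more than 30 mm (not (distance of panel from where it was at the start of the episode below 0.02 m and distance of each of jar_c, dish_c, knife_c from where it was at the start of the episode below 0.03 m)).
It also fails if it takes over 45 s, if anything falls off the work surface, if the arm or the gripper's body presses on something with over 40 N, if the wrist force passes 120 N, or if a joint passes its speed limit or range.

## Working session

There is one attempt and no reset: what is moved stays moved. The work goes in short steps, Python scripts to look and compute and a tool call to move; the robot and the scene stay as the last step left them, time stands still between calls to the robot, and variables do not carry over. Pictures are saved under pics/ and viewed, at most 10 in all, crops included, and the job is handed in when it is done.

Besides the shell and the picture viewer there is one more tool, called after "Request:" in YAML: its name, and indented under it one key for each argument. move_arm: Moves the arm, as the interface text tells. Its arguments: {"type":"object","properties":{"plan":{"type":"array","items":{"type":"number"}},"newtons":{"type":"number"}},"required":["plan"]}

```bash
mkdir -p pics; ls; cat > h.py <<'E'
import numpy as np,cv2
from scipy.spatial.transform import Rotation as R
from plant import ctrl,cams,order
def cam(n,save=None):
    c=cams.read_camera(n)
    if save: cv2.imwrite('pics/'+save,c['color'][:,:,::-1])
    return c
def ray(c,u,v):
    f=240/np.tan(np.radians(c['fov_y'])/2)
    d=np.array([(u-c['cx'])/f,-(v-c['cy'])/f,-1.])
    return np.array(c['origin']),R.from_quat(c['orientation']).apply(d)
def onz(c,u,v,z):
    o,d=ray(c,u,v); return o+d*(z-o[2])/d[2]
def proj(c,p):
    f=240/np.tan(np.radians(c['fov_y'])/2)
    q=R.from_quat(c['orientation']).inv().apply(np.array(p)-c['origin'])
    return c['cx']+f*q[0]/-q[2], c['cy']-f*q[1]/-q[2]
E
python3 - <<'E'
from h import *
for n in('top','side'):
    c=cam(n,n+'0.png'); print(n,{k:v for k,v in c.items() if k!='color'})
print(ctrl.get_state())
E
```

```text
pics
top {'fov_y': 56.62745786546822, 'cx': 317.4217701145562, 'cy': 242.83127329474348, 'origin': array([ 0.49894437, -0.01207059,  1.10228048]), 'orientation': array([ 0.03796008, -0.04236702, -0.69889548,  0.71295805])}
side {'fov_y': 46.58858753160066, 'cx': 316.47881217091725, 'cy': 242.34083058323193, 'origin': array([0.2965669 , 0.808785  , 0.68884671]), 'orientation': array([-0.08899969,  0.45249328,  0.87506124, -0.1469582 ])}
{'time': 0.1, 'qpos': array([-1.41997342e+00,  2.87101619e-01,  1.57801008e+00,  1.97350997e-05,
        1.27859205e+00, -1.50023014e-01]), 'dq': array([ 5.29322948e-04, -1.65813644e-03, -2.30569527e-03, -7.22111598e-04,
       -6.87016636e-05, -1.15579652e-03]), 'joint_efforts': array([ 9.26546927e-04, -4.07294655e+01, -2.93697488e+01, -1.46601615e-04,
        3.42004590e-03,  3.32817997e-06]), 'eef_pos': array([ 0.19995113, -0.64409587,  0.23008024]), 'tcp_rot': array([ 9.88707660e-01,  1.49853425e-01,  9.02411003e-06, -1.05555047e-03]), 'contact_force': array([-0.35624065, -0.72257286,  0.73250602]), 'wrist_torque': array([-0.00388602,  0.02701613,  0.04945868]), 'finger_force': 0.0, 'opening': 0.9993652429657869}
```

View pics/top0.png

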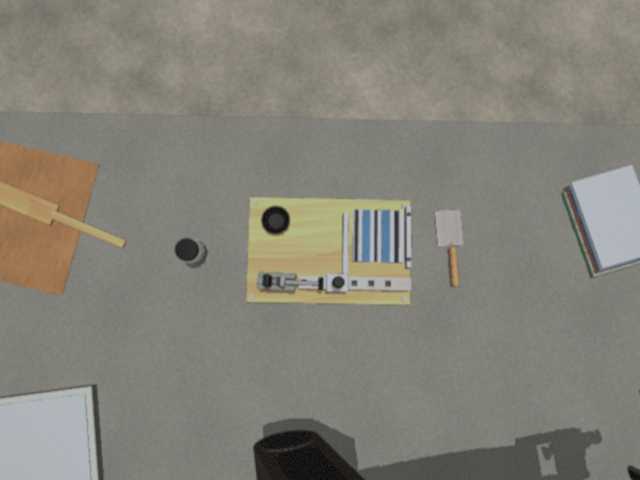

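View pics/side0.png

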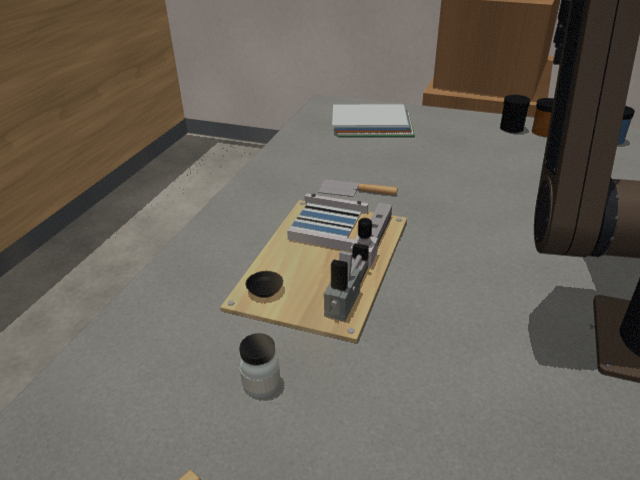

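The top view shows the board (247,198)-(411,304), with the clamp at (275,282), the knob at (338,282) and the glass at (378,236). The rail runs along the image horizontal, which is about world y. In the side view the grip is at (340,275) and the knob at (365,228).

```bash
python3 - <<'E'
from h import *
t=cam('top');s=cam('side')
hsv=cv2.cvtColor(t['color'],cv2.COLOR_RGB2HSV)
m=cv2.inRange(hsv,(18,60,90),(40,255,255)); m[:190]=0;m[312:]=0;m[:,:235]=0;m[:,420:]=0
m=cv2.morphologyEx(m,cv2.MORPH_OPEN,np.ones((3,3)))
b=cv2.boxPoints(cv2.minAreaRect(cv2.findNonZero(m)))
P=np.array([onz(t,u,v,.012) for u,v in b]); print(b,P.round(4)); 
print([np.linalg.norm(P[i]-P[i-1]).round(4) for i in range(4)])
def blob(c,box,th=45):
    x0,y0,x1,y1=box; g=c['color'][y0:y1,x0:x1].max(2)<th
    n,l,st,ce=cv2.connectedComponentsWithStats(g.astype(np.uint8))
    for i in range(1,n):
        if st[i,4]>15: print('  box',st[i][:2]+[x0,y0],st[i][2:],'c',(ce[i]+[x0,y0]).round(1))
print('top');blob(t,(245,265,355,300))
print('side');blob(s,(320,210,385,300))
a=cv2.resize(t['color'][262:302,245:365],None,fx=6,fy=6,interpolation=cv2.INTER_CUBIC)
d=cv2.resize(s['color'][205:325,310:430],None,fx=3,fy=3,interpolation=cv2.INTER_CUBIC)
o=np.zeros((600,720,3),np.uint8);o[:240]=a;o[240:600,:360]=d
cv2.imwrite('pics/z.png',o[:,:,::-1])
E
```

```text
[[245.80502 301.96698]
 [247.38522 196.88551]
 [410.57388 199.33951]
 [408.99368 304.42096]] [[ 0.4757  0.1531  0.012 ]
 [ 0.735   0.1589  0.012 ]
 [ 0.7374 -0.2479  0.012 ]
 [ 0.4775 -0.243   0.012 ]]
[np.float64(0.3961), np.float64(0.2594), np.float64(0.4068), np.float64(0.26)]
top
  box [264 276] [ 7 10 29] c [268.4 281.6]
  box [319 279] [ 3 10 24] c [320.2 283.5]
side
  box [324 210] [34  6 41] c [341.1 212.4]
  box [359 219] [ 13  20 230] c [364.7 228.2]
  box [352 244] [ 16  17 195] c [360.3 251.1]
  box [331 260] [ 17  31 440] c [339.2 275. ]
```

View pics/z.png

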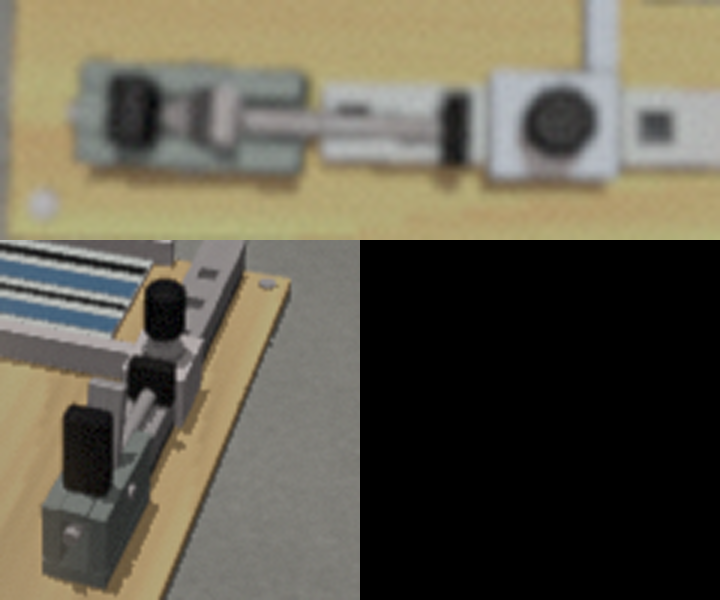

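The enlarged crop gives these pixels in the original top image: knob top centre (338.5,282.3), hole (354.2,283), grip top from 263 to 271 across at v≈280.5, and trigger top (282,280.7).

```bash
python3 - <<'E'
from h import *
t=cam('top');s=cam('side')
print('knob top',onz(t,338.5,282.3,.105)); print('knob side c',onz(s,364.7,228.2,.0875), onz(s,365,222,.105))
print('proj knob to side', proj(s,list(onz(t,338.5,282.3,.105)[:2])+[.0875]))
print('hole',onz(t,354.2,283,.042))
print('holes',[onz(t,u,v,.042).round(4) for u,v in((354.2,283),(370.3,283.3),(388.3,283.8))])
print('grip far edge',onz(t,263,280.5,.120),'near',onz(t,271.3,280.5,.12),'x edges',onz(t,266,274.5,.12),onz(t,266,286.7,.12))
print('trigger',onz(t,279.5,280.5,.118),onz(t,284.5,280.5,.118))
# side: grip +y face, centre col 331..348, top 260, bottom 291
p=onz(t,263,280.5,.12)
for z in(.064,.12): print(proj(s,[p[0],p[1],z]))
print('housing',onz(t,258,281,.066),onz(t,296,281,.066),'x',onz(t,277,272,.066),onz(t,277,290.5,.066))
E
```

```text
knob top [ 0.52517239 -0.06593868  0.105     ]
knob side c [ 0.52573298 -0.06624386  0.0875    ] [ 0.52431878 -0.06159203  0.105     ]
proj knob to side (np.float64(364.93641646268645), np.float64(228.33197011749564))
hole [ 0.52590809 -0.10662265  0.042     ]
holes [array([ 0.5259, -0.1066,  0.042 ]), array([ 0.526 , -0.1449,  0.042 ]), array([ 0.5256, -0.1876,  0.042 ])]
grip far edge [0.52545109 0.10077176 0.12      ] near [0.52581022 0.08256    0.12      ] x edges [0.53873173 0.09461831 0.12      ] [0.51203364 0.09374831 0.12      ]
trigger [0.52622055 0.0647188  0.118     ] [0.52643743 0.05372015 0.118     ]
(np.float64(338.36253608515557), np.float64(290.3079861773896))
(np.float64(338.35569411541354), np.float64(264.65079035032323))
housing [0.52552604 0.11850675 0.066     ] [0.52726026 0.03052651 0.066     ] x [0.54721908 0.07515077 0.066     ] [0.5045125  0.07387857 0.066     ]
```

Request:
move_arm:
  plan: [20,40,0,0,0,-6,85,20,40,0,0,0,-6,85,20,40,0,0,0,-5,85,20,40,0,0,0,0,85,20,40,0,0,0,0,85,20,40,0,0,0,0,85,20,40,0,0,0,0,85,20,40,0,0,0,0,85,20,40,0,0,0,0,85,20,40,0,0,0,0,85,20,40,0,0,0,0,85,20,40,0,0,0,0,85]
  newtons: 40

```text
time: 1.5
eef_pos: [0.4405, -0.1629, 0.2317]
tcp_rot: [1.0, 0.002, 0.0, 0.0]
contact_force: [0.3, -0.1, 1.0]
opening: 0.996
finger_force: 0.0
```

Request:
move_arm:
  plan: [15,42,0,0,0,0,85,15,42,0,0,0,0,85,15,42,0,0,0,0,85,15,42,0,0,0,0,85,15,42,0,0,0,0,85,10,38,0,0,0,0,85,0,0,0,0,0,0,85,0,0,0,0,0,0,85]

```text
time: 2.3
eef_pos: [0.5249, 0.0841, 0.2312]
tcp_rot: [1.0, 0.003, -0.0, 0.0]
contact_force: [1.1, 0.2, -0.1]
opening: 0.993
finger_force: 0.0
```

Request:
move_arm:
  plan: [0,0,-35,0,0,0,85,0,0,-35,0,0,0,85,0,0,-25,0,0,0,85,0,0,-10,0,0,0,85,0,0,-5,0,0,0,85,0,0,0,0,0,0,85]

```text
time: 2.9
eef_pos: [0.5254, 0.0827, 0.1218]
tcp_rot: [1.0, 0.002, 0.0, 0.0]
contact_force: [0.2, -0.2, 0.7]
opening: 0.994
finger_force: 0.0
```

```bash
python3 - <<'E'
from h import *
t=cam('top');s=cam('side')
a=cv2.resize(t['color'][232:332,235:365],None,fx=4,fy=4,interpolation=cv2.INTER_CUBIC)[:,:400]
d=cv2.resize(s['color'][185:335,270:420],None,fx=2.66,fy=2.66,interpolation=cv2.INTER_CUBIC)
cv2.imwrite('pics/a.png',np.hstack([a[:399,:],d[:399]])[:,:,::-1])
E
```

```text
(no output)
```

View pics/a.png

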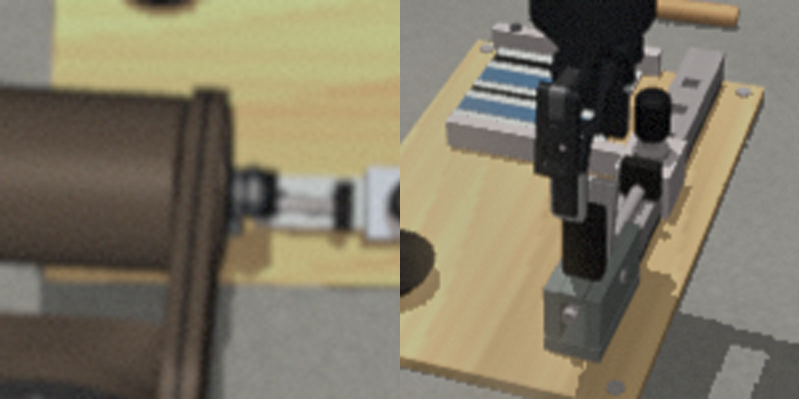

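The side view shows the near finger at crop (565,195), in front of the grip and in line with it, so I'll go on down.

Request:
move_arm:
  plan: [0,0,-15,0,0,0,85,0,0,-15,0,0,0,85,0,0,-10,0,0,0,85,0,1,0,0,0,0,85]

```text
time: 3.4
eef_pos: [0.523, 0.0844, 0.0785]
tcp_rot: [1.0, 0.002, -0.003, -0.0]
contact_force: [-0.1, 0.2, -0.2]
opening: 0.997
finger_force: 0.0
```

Request:
move_arm:
  plan: [0,0,0,0,0,0,25,0,0,0,0,0,0,25,0,0,0,0,0,0,25,0,0,0,0,0,0,25,0,0,0,0,0,0,25,0,0,0,0,0,0,25,0,0,0,0,0,0,25,0,0,0,0,0,0,25]

```text
time: 4.2
eef_pos: [0.5265, 0.0874, 0.0843]
tcp_rot: [1.0, -0.0, 0.002, -0.003]
contact_force: [-2.2, 11.8, 8.0]
opening: 0.375
finger_force: 42.4
```

Request:
move_arm:
  plan: [0,0,0,0,0,0,25,0,0,0,0,0,0,25,0,0,0,0,0,0,85,0,0,0,0,0,0,85,0,0,0,0,0,0,85,0,0,0,0,0,0,85,0,0,0,0,0,0,85,0,0,0,0,0,0,85]

```text
time: 5.0
eef_pos: [0.5251, 0.0844, 0.0814]
tcp_rot: [1.0, 0.002, 0.0, -0.0]
contact_force: [0.3, -0.6, 0.4]
opening: 0.993
finger_force: 0.0
```

Request:
move_arm:
  plan: [0,0,15,0,0,0,85,0,0,30,0,0,0,85,0,0,40,0,0,0,85,0,-25,30,0,0,8.5,85,0,-30,0,0,0,8.5,85,0,-30,0,0,0,8.5,85,0,-30,0,0,0,8.5,85,0,-35,0,0,0,8.5,85,0,0,0,0,0,8.5,85,0,0,0,0,0,8.5,85,0,0,0,0,0,8.5,85,0,0,0,0,0,8.5,85]

```text
time: 6.2
eef_pos: [0.5252, -0.0659, 0.1977]
tcp_rot: [0.782, 0.623, 0.0, 0.001]
contact_force: [-0.4, 0.2, 0.6]
opening: 0.998
finger_force: 0.0
```

```bash
python3 - <<'E'
from h import *
t=cam('top');s=cam('side')
a=cv2.resize(t['color'][232:332,235:365],None,fx=4,fy=4,interpolation=cv2.INTER_CUBIC)[:,:400]
d=cv2.resize(s['color'][185:335,290:440],None,fx=2.66,fy=2.66,interpolation=cv2.INTER_CUBIC)
cv2.imwrite('pics/b.png',np.hstack([a[:399,:],d[:399]])[:,:,::-1])
print(ctrl.get_state()['eef_pos'],ctrl.get_state()['tcp_rot'])
E
```

```text
[ 0.52526338 -0.06575747  0.19755083] [7.84114233e-01 6.20616132e-01 4.16041280e-04 5.60142721e-04]
```

View pics/b.png

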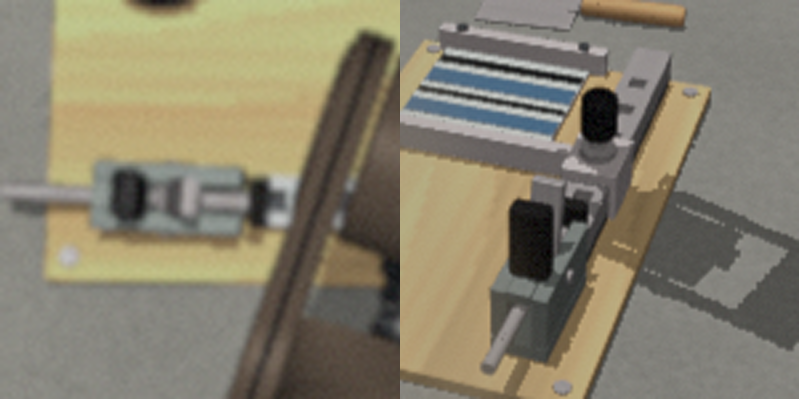

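The jaw has sprung back and its rod now sticks out on the far side (crop (500,345)). The trigger is at rest and the knob is in place. Next I'll grip the knob.

Request:
move_arm:
  plan: [0,0,-30,0,0,6.7,85,0,0,-30,0,0,6.6,85,0,0,-30,0,0,0,85,0,0,-20,0,0,0,85,0,0,-15,0,0,0,85,0,0,0,0,0,0,85]

```text
time: 6.9
eef_pos: [0.5237, -0.0652, 0.0696]
tcp_rot: [0.708, 0.707, -0.001, -0.002]
contact_force: [0.1, 0.8, -0.1]
opening: 0.995
finger_force: 0.0
```

Request:
move_arm:
  plan: [0,0,0,0,0,0,20,0,0,0,0,0,0,20,0,0,0,0,0,0,20,0,0,0,0,0,0,20,0,0,0,0,0,0,20,0,0,0,0,0,0,20,0,0,0,0,0,0,20,0,0,0,0,0,0,20]
  newtons: 45

```text
time: 7.7
eef_pos: [0.5261, -0.0659, 0.0719]
tcp_rot: [0.707, 0.707, 0.001, 0.001]
contact_force: [4.2, -0.7, 0.2]
opening: 0.309
finger_force: 44.2
```

Request:
move_arm:
  plan: [0,0,5,0,0,0,20,0,0,5,0,0,0,20,0,0,4,0,0,0,20,0,0,0,0,0,0,20,0,0,0,0,0,0,20,0,0,0,0,0,0,20]

```text
time: 8.3
eef_pos: [0.526, -0.0659, 0.0847]
tcp_rot: [0.707, 0.707, 0.001, 0.001]
contact_force: [7.6, -0.5, -6.4]
opening: 0.309
finger_force: 44.7
```

Request:
move_arm:
  plan: [0,5,0,0,0,0,20,0,10,0,0,0,0,20,0,10,0,0,0,0,20,0,10,0,0,0,0,20,0,5,0,0,0,0,20,0,0,0,0,0,0,20,0,0,0,0,0,0,20,0,0,0,0,0,0,20]

```text
time: 9.1
eef_pos: [0.526, -0.0253, 0.0846]
tcp_rot: [0.707, 0.707, 0.001, 0.001]
contact_force: [8.8, 0.9, -5.4]
opening: 0.312
finger_force: 44.7
```

Request:
move_arm:
  plan: [0,0,-4,0,0,0,20,0,0,-4,0,0,0,20,0,0,-4,0,0,0,20,0,0,-3,0,0,0,20,0,0,0,0,0,0,20,0,0,0,0,0,0,20]

```text
time: 9.7
eef_pos: [0.5261, -0.0255, 0.0708]
tcp_rot: [0.707, 0.707, 0.001, 0.001]
contact_force: [4.9, 1.5, 0.4]
opening: 0.317
finger_force: 45.4
```

Request:
move_arm:
  plan: [0,0,-3,0,0,0,20,0,0,-2,0,0,0,20,0,0,-1.5,0,0,0,20,0,0,0,0,0,0,20,0,0,0,0,0,0,20,0,0,0,0,0,0,20]

```text
time: 10.3
eef_pos: [0.5262, -0.0261, 0.0665]
tcp_rot: [0.707, 0.707, 0.0, 0.001]
contact_force: [-1.6, 1.0, 12.3]
opening: 0.313
finger_force: 46.6
```

```bash
python3 - <<'E'
from h import *
s=cam('side')
cv2.imwrite('pics/c.png',cv2.resize(s['color'][180:330,280:430],None,fx=4,fy=4,interpolation=cv2.INTER_CUBIC)[:,:,::-1])
for p in((.526,-.026,.099),(.526,-.026,.064),(.526,-.026,.06),(.505,-.001,.052),(.547,-.001,.052)):
    u,v=proj(s,p);print(p,round((u-280)*4),round((v-180)*4))
E
```

```text
(0.526, -0.026, 0.099) 316 218
(0.526, -0.026, 0.064) 314 278
(0.526, -0.026, 0.06) 314 285
(0.505, -0.001, 0.052) 342 337
(0.547, -0.001, 0.052) 256 320
```

View pics/c.png

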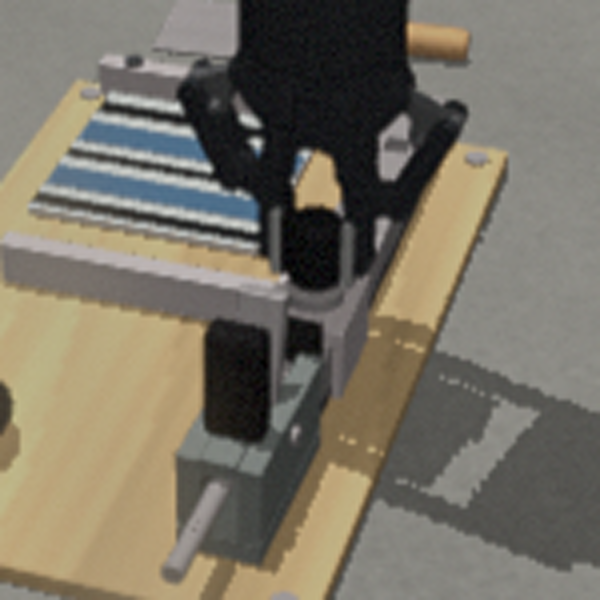

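The knob sits right down on the boss (crop (313,285)), the section's corner is where it should be for the next hole, and the glass hasn't moved.

```bash
python3 - <<'E'
from h import *
s=ctrl.get_state();print(s['eef_pos'],s['contact_force'],s['finger_force'])
print(order.sign_off())
E
```

```text
[ 0.52621764 -0.02604661  0.06647959] [-0.79895141  0.35981396 13.20643652] 46.56090733129531
the job is handed in; nothing more can be done
None
```

I handed the job in at about 10 s of the 45 s, but sign-off returned no verdict. The clamp is released with its jaw back, and the section has moved about 40 mm to the next hole. The gripper is holding the plunger down against its stop with about 13 N, and I saw no bystander disturbed.

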